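# Lock a block in the wedge cramp

### The arm

A 6-joint arm with a two-finger parallel gripper is mounted at the origin on a cart in front of the work surface, level with it; the furniture and walls round the work are solid. World frame = base frame: x ahead of the robot, y to its left, z up, the work surface at z = 0. Lengths are in m, angles in rad, forces in N, time in s.
With the tool pointing down it reaches from about 0.35 to 0.975 m from the base axis. Payload 4.9 kg.
Tool frame: the origin (TCP) lies midway between the tips of the shut fingers; the grasp point (between the pads) lies 19 mm behind it; z points along the fingers, y is the direction in which the jaws open and shut (so a half turn about z gives the same grasp; the last joint's range is limited). The gripper opens to 85 mm and grips with 20 to 120 N. Pads are 22 mm wide; open, the fingers measure 114 mm over their backs; the gripper's body (76 mm by 85 mm) begins 54 mm behind the grasp point. The pads swing forward as they close: fully open they stand 13 mm farther back than shut.
Start: joints at [1.074, 0.053, 1.613, -0, 1.476, -0.119], TCP at [0.231, 0.581, 0.231] pointing down, gripper open.
Joint ranges: [-3.01, 3.01], [-1.01, 2.22], [0.06, 2.58], [-1.02, 4.17], [0.09, 2.62], [-3.14, 3.14]. Speed limits (rad/s): [2.57, 2.57, 3.14, 3.14, 3.14, 3.14].

### API

Orientations are given as a unit quaternion [w, x, y, z].
In Python, from plant import state, grab_frame, camera_params, job_done, boxes_of gives the robot as it stands.
- The arm moves only by the tool step_arm, never from a script. Its argument "steps" is a list of rows, each a list of 4 numbers: the shift along the tool's x, y, z in mm, then the turn about the tool's z in degrees. A call has 1 to 8 rows; each row shifts and turns the pose as measured when the row begins, along the tool's axes as they then stand; what a row does not reach is not made up. A row lasts 1/10 s, in which the tool goes at most 50 mm and 8.59 degrees, less where a joint would pass 70% of its speed; a pose out of reach is approached as far as the arm can. A call is refused whole if a number of a shift passes 50 or a number of a turn 8.59, either way. A call with a gripper value outside its range is refused whole. "claw" is the opening in per cent of the stroke, from 0 (shut) to 100 (fully open), set as the call begins (left out, the last holds). The fingers move at their own pace and stop on an object; the grip force is fixed at half the most. Time passes only in rows, so rows that do not move let the fingers close. It gives the time, the measured TCP pose, the force and the opening at its end, in the units of the state.
- state(): the state, without advancing time (a new reading comes with each control period).
- grab_frame(name): name is "scene" or "top" or "wrist"; returns (picture, depth): 384x512x3 uint8, red, green, blue; 384x512 float32, m along the optical axis (not along the pixel's ray), 0 where there is no reading.
- camera_params(name): a dict with "mtx" (3x3 intrinsics, pixels), "extrinsics" (4x4, takes a point from camera to world coordinates); the wrist camera has in their place "T_tool_cam" (4x4, takes a point from camera to tool coordinates, whose origin is the TCP and whose axes are the flange's). Camera axes: x right, y down, z forward; pixel columns grow to the right and rows downward; lengths in m; the calibration is good to about 2 mm. A picture is of the moment at which its call begins: read the wrist's pose just before it. camera_params takes no time and is no camera call.
- job_done(): hands the job in, once; it reports no verdict.
Trained networks look in the newest picture that a camera, given by its name, has taken for a name from the list of things; names that differ only in an ending like _2 or _b are one class to them, and where a whole thing is asked for, a point or a joint stands for the part that bears it (a point fixed in the world has none). Each returns a list of dicts, best first, with "p" (0 to 1); they miss things now and then, are a little off and sometimes report something else, mostly with a low value. They report only what shows in the picture. A call takes as long as a camera call. They do not tell look-alikes from the thing itself.
- boxes_of(camera, label): "box" ([left, top, width, height] in pixels, round what is visible of it).
The state is a dict: "time": time; "joint_pos": joint angles; "joint_vel": joint speeds; "joint_efforts": joint torques, N m; "tool_pos": TCP position; "tool_rot": TCP orientation; "contact_force": force on the tool from outside, world axes, zero at the start; "ft_torque": the same for the moment, N m; "gripper_width": opening from 0.0 (shut) to 1.0 (fully open).
Only numpy, scipy, OpenCV 4.12 (cv2) and the standard library are available. Lean on these libraries where they do the work, as an engineer would, in place of code of your own. Each camera call takes 0.05 s, during which the arm holds its last target. There are 200 camera calls.

### The job

Clamp the wooden block in the wedge cramp: lay the loose wedge flat on the baseboard, thin end first, in the tapering gap between the block and the slanted rail, then push or tap its thick end until it jams and the block is locked tight and flat against the rubber-faced straight rail. Use a firm hand push and no more, so that the block is not crushed, then let go; leave everything else on the bench where it lies.

Things in the scene. Friction and masses are not known exactly. Their poses are not given: they have to be found in the camera images.
- cramp: Wedge cramp, fixed: plywood baseboard, top z 12 mm, x -130 to 86, y -92 to 82, with wooden rails 28 mm high on it. Origin on the bench; x: the direction in which the wedge is driven, y: from the straight to the slanted rail. Straight rail: x -75 to 77; its black rubber facing at y -50 gives 1 mm per 16 N. End stop for the block: face x 57, y -59 to -13; the wedge passes beside it.
- gap (a point): Point of the cramp at x 0, y 9.5, z 12 mm in its frame, where the slanted rail's face nominally is. That rail, x -60 to 75, 28 mm thick, has its face at y = 9.5 - 0.15 x (cramp frame), so the gap narrows as x grows; but it was bolted down for another job up to 3.5 mm off in y, so the depth at which the wedge jams differs by up to 23 mm either way: find it by feel.
- block: Soft wooden block 110 x 45 x 35 mm, loose on the baseboard between straight rail and gap. Origin under its centre; its y is its length, along the cramp's x. It starts up to 3 mm from the rubber facing and 4 mm from the end stop. Touching the facing its centre is at y -27.5 mm in the cramp's frame, its free face at y -5. The wedge must not squeeze it with more than 26 N.
- wedge: Loose pale waxed wedge, 133 mm long, 30 high, 0.12 kg, lying flat on the bench. Origin on its underside; x points to the thin end (x 65), z up; thick end x -68. Straight face at y -11 (goes against the block); slanted face at y = 10 - 0.15 x: 31 mm thick at the thick end, 11.5 at the thin end. In the cramp's frame it first binds near x -45, y 6 (x give or take 23) and locks about 7 mm further on.
- wedge_tip (a point): Centre of the wedge's thin end face, 15 mm above its underside.
- wedge_butt (a point): Centre of the wedge's thick end, a smooth 3 mm steel cap 29 x 28 mm to push on, 15 mm above its underside. A steady push of 15 to 20 N along the wedge locks it, and friction then holds it; 28 N or more may be too much, less than 12 N may leave it loose. Leaning sideways or down on it wastes the push.
- sanding_block: Bystander: loose sanding block 56 x 94 x 31 mm lying on the bench beside the cramp; origin under its centre, long side along its y.
- hammer: Bystander: loose claw hammer, 302 mm long, 27 mm high, lying at the left; origin under the middle of its length, head at its -y end. Not needed.
- jar: Bystander: loose jar of nuts, 68 mm across, 95 mm high; origin under its centre.
- masking_tape: Bystander: loose roll of masking tape lying flat, 98 mm across, 25 mm high; origin under its centre.
- pliers: Bystander: loose pliers lying flat, 161 x 46 x 12 mm; origin under their centre.
Things that resemble listed ones, but are neither listed nor needed, are in the scene too. Leave any pink or red look-alike of the wedge alone.

How it is judged:
On the way:
1. the wedge lies in the gap, thin end first, not yet tight (x of wedge_tip in the frame of cramp above -0.045 m and y of wedge_tip in the frame of cramp between -0.007 and 0.025 m and z of wedge in the frame of cramp below 0.02 m and contact force between wedge and block below 5 N), for 0.1 s.
At the end, for the whole second after the job is handed in: The wedge, let go and at rest, lies flat in the gap, thin end at least 50 mm past the mouth, still pressing on the block with more than 6 N; the block lies flat, pressed against the rubber facing (centre at y below -27.2 mm in the cramp's frame) and along it within 0.03 rad (contact force between wedge and block above 6 N and y of block in the frame of cramp below -0.0272 m and angle between the y axis of block and the x axis of cramp, either way round below 0.03 rad and z of each of block, wedge in the frame of cramp below 0.0145 m and angle between wedge's own z axis and vertical below 0.05 rad and x of wedge_tip in the frame of cramp above -0.01 m and linear speed of each of wedge, block below 0.01 m/s); the robot touches nothing.
It fails at once if the wedge presses on the block with more than 26 N (block crushed) (contact force between wedge and block above 26 N).
It fails at once if a bystander is moved by more than 2 cm (distance of any of sanding_block, hammer, jar, masking_tape, pliers from where it was at the start of the episode above 0.02 m).
It also fails if it takes over 61 s, if anything falls off the work surface, if the arm or the gripper's body presses on something with over 40 N, if the wrist force passes 120 N, or if a joint passes its speed limit or range.

## Working session

There is one attempt and no reset: what is moved stays moved. The work goes in short steps, Python scripts to look and compute and a tool call to move; the robot and the scene stay as the last step left them, time stands still between calls to the robot, and variables do not carry over. Pictures are saved under pics/ and viewed, about 8 in all and at most 12, crops included, and the job is handed in when it is done.

Besides the shell and the picture viewer there is one more tool, called by a JSON object that holds its "api" and its "payload", one argument or row to a line. step_arm: Moves the arm, as the interface text tells. Its arguments: {"type":"object","properties":{"steps":{"type":"array"},"claw":{"type":"number"}},"required":["steps"]}

```bash
mkdir -p pics; cat > h.py <<'E'
import numpy as np, cv2
from plant import *
from scipy.spatial.transform import Rotation as R
def rot(q): return R.from_quat([q[1],q[2],q[3],q[0]]).as_matrix()
def T(name,s=None):
    c=camera_params(name)
    if name!='wrist': return c['mtx'],np.array(c['extrinsics'])
    M=np.eye(4);M[:3,:3]=rot(s['tool_rot']);M[:3,3]=s['tool_pos'];return c['mtx'],M@np.array(c['T_tool_cam'])
def cloud(name,d,s=None):
    K,E=T(name,s);K=np.array(K);v,u=np.mgrid[:384,:512]
    P=np.stack([(u-K[0,2])/K[0,0]*d,(v-K[1,2])/K[1,1]*d,d],-1)
    return P@E[:3,:3].T+E[:3,3]
def ray(name,u,v,z,s=None):
    K,E=T(name,s);r=E[:3,:3]@np.linalg.inv(K)@[u,v,1.];return E[:3,3]+r*(z-E[2,3])/r[2]
E
python3 - <<'E'
from h import *
s=state();print(s)
for n in('top','scene'):
    im,d=grab_frame(n);cv2.imwrite(f'pics/{n}0.png',im[:,:,::-1]);np.save(f'{n}0.npy',d)
    print(n,T(n)[1].round(3).tolist(),np.round(T(n)[0],1).tolist())
for l in('wedge','cramp','block'):
    for b in boxes_of('top',l):print(l,b)
a=[cv2.imread(f'pics/{n}0.png') for n in('top','scene')]
cv2.imwrite('pics/a.png',cv2.resize(a[0],(800,600)));cv2.imwrite('pics/b.png',cv2.resize(a[1],(800,600)))
E
```

```text
{'time': 0.0, 'joint_pos': array([ 1.07405720e+00,  5.33623741e-02,  1.61431068e+00,  1.69302081e-05,
        1.47602475e+00, -1.18990123e-01]), 'joint_vel': array([-1.56828161e-05, -9.12709515e-04,  7.06836219e-04,  1.31680101e-03,
       -3.90285314e-05,  1.89250309e-03]), 'joint_efforts': array([-5.91142343e-04, -3.93694675e+01, -3.70169413e+01, -2.18450882e-04,
        7.23719801e-03, -6.92221278e-06]), 'tool_pos': array([0.23020213, 0.58037631, 0.23004965]), 'tool_rot': array([-3.26986292e-04,  1.87754225e-01,  9.82215477e-01, -1.00053359e-03]), 'contact_force': array([ 0.14828959, -0.72459276,  0.77899586]), 'ft_torque': array([-0.04859613, -0.00101761,  0.01571709]), 'gripper_width': 1.0005717508941194}
top [[-0.025, -0.979, 0.204, 0.326], [-1.0, 0.026, -0.0, 0.015], [-0.005, -0.204, -0.979, 1.143], [0.0, 0.0, 0.0, 1.0]] [[379.3, 0.0, 258.8], [0.0, 379.3, 194.3], [0.0, 0.0, 1.0]]
scene [[0.66, -0.489, 0.57, -0.242], [-0.751, -0.431, 0.501, -0.678], [0.0, -0.758, -0.652, 0.978], [0.0, 0.0, 0.0, 1.0]] [[489.0, 0.0, 263.7], [0.0, 489.0, 187.7], [0.0, 0.0, 1.0]]
wedge {'box': [152.5, 192.9, 31.6, 41.4], 'p': 0.88}
wedge {'box': [206.5, 232.0, 28.2, 35.1], 'p': 0.88}
wedge {'box': [319.1, 225.2, 29.0, 43.5], 'p': 0.83}
cramp {'box': [239.2, 146.5, 63.1, 72.7], 'p': 0.85}
block {'box': [269.4, 153.4, 19.4, 39.6], 'p': 0.73}
```

View pics/a.png

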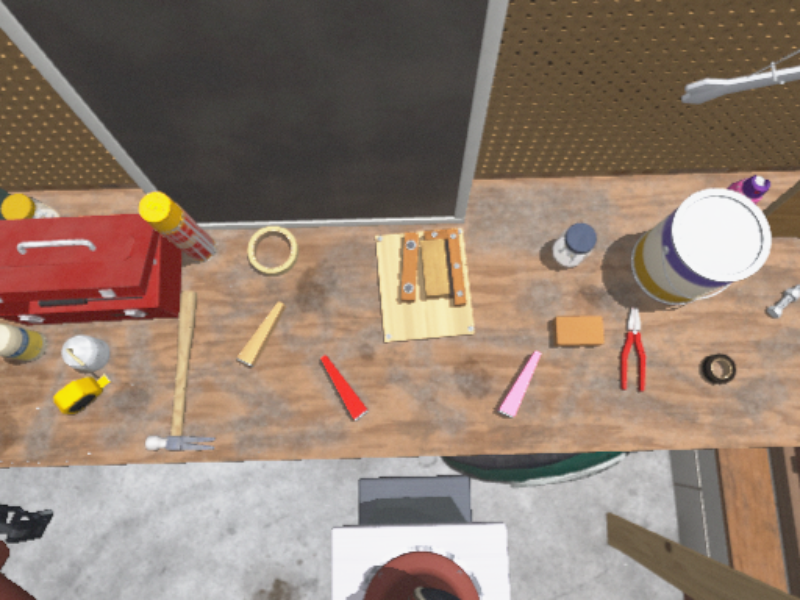

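View pics/b.png

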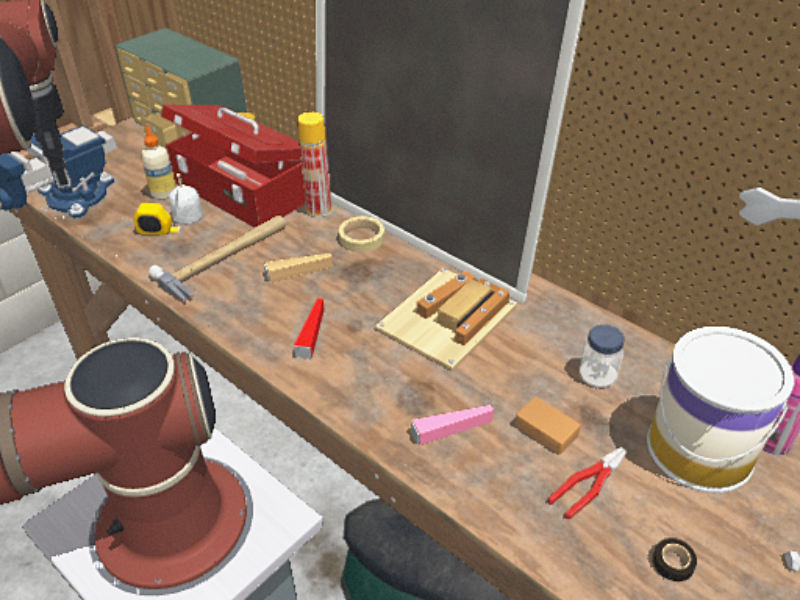

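Pale wedge is at top-view (260,335)/800-scale, with its thick end lower-left. The cramp is at (425,280), with its drive direction pointing up (+x world) and the slanted rail on the left. Next I measure both from depth.

```bash
cat > m.py <<'E'
from h import *
def rect(P,n):
    r=cv2.minAreaRect((P[:,:2]*1000).astype(np.float32));print(n,len(P),'c',np.round(r[0],1),'size',np.round(r[1],1),'ang',round(r[2],2),'z med',np.median(P[:,2]).round(4))
    return r
E
python3 - <<'E'
from m import *
for n in('top','scene'):
    d=np.load(f'{n}0.npy');im=cv2.imread(f'pics/{n}0.png')
    P=cloud(n,d)
    print(n,'bench z',np.median(P[np.abs(P[...,2])<.015][:,2]))
    w=P[(P[...,2]>.018)&(P[...,2]<.045)&(abs(P[...,0]-.455)<.1)&(abs(P[...,1]-.36)<.0855)&(d>0)]
    for lo in(.018,.026):
        q=w[w[:,2]>lo]
        if len(q):rect(q,'wedge')
    print(w.min(0),w.max(0))
    c=P[(P[...,2]>.006)&(P[...,2]<.06)&(abs(P[...,0]-.56)<.16)&(abs(P[...,1]+.04)<.16)&(d>0)]
    rect(c,'board');rect(c[c[:,2]>.03],'rails')
    if n=='top':
        for l,h in(('wedge',.03),('cramp',.012),('block',.047)):
            for b in boxes_of('top',l):
                x,y,ww,hh=b['box'];print(l,b['p'],ray('top',x,y,h).round(3),ray('top',x+ww,y+hh,h).round(3))
E
```

```text
top bench z -3.29087445360976e-05
wedge 575 c [454.9 361. ] size [170.4 197.6] ang 89.19 z med 0.025
wedge 265 c [501.2 360.4] size [169. 100.] ang 87.33 z med 0.0296
[0.35719985 0.27464218 0.01800013] [0.55474818 0.44549513 0.03533957]
board 3922 c [563.2 -51.2] size [316.9 306.4] ang 86.44 z med 0.0138
rails 1511 c [540.5 -69.1] size [347.9 154.8] ang 20.44 z med 0.0416
wedge 0.88 [0.57  0.334 0.03 ] [0.443 0.237 0.03 ]
wedge 0.88 [0.448 0.171 0.03 ] [0.345 0.09  0.03 ]
wedge 0.83 [ 0.46 -0.16  0.03] [ 0.332 -0.236  0.03 ]
cramp 0.85 [0.716 0.072 0.012] [ 0.481 -0.114  0.012]
block 0.73 [ 0.679 -0.02   0.047] [ 0.556 -0.074  0.047]
scene bench z 0.0017376646538290186
wedge 454 c [453.2 361.2] size [169.8 199. ] ang 88.81 z med 0.0252
wedge 202 c [479.4 357.5] size [146.  170.2] ang 2.4 z med 0.0311
[0.35528806 0.27459996 0.01807546] [0.55420492 0.44545126 0.03638779]
board 3319 c [559.2 -39.8] size [318.  319.5] ang 0.01 z med 0.0165
rails 1325 c [541.6 -69.2] size [349.7 154.6] ang 20.48 z med 0.0425
```

```bash
python3 - <<'E'
from m import *
print(np.round(camera_params('wrist')['T_tool_cam'],3).tolist(),np.round(camera_params('wrist')['mtx'],0).tolist())
print(rot(state()['tool_rot']).round(3).tolist())
for n in('top','scene'):
    d=np.load(f'{n}0.npy');P=cloud(n,d)
    w=P[(P[...,2]>.015)&(P[...,2]<.045)&(abs(P[...,0]-.505)<.075)&(abs(P[...,1]-.29)<.06)&(d>0)]
    w=w[w[:,2]>.022];r=rect(w,'wedge');print(cv2.boxPoints(r).round(0).tolist())
    c=P[(P[...,2]>.007)&(P[...,2]<.06)&(abs(P[...,0]-.6)<.14)&(abs(P[...,1]+.02)<.13)&(d>0)]
    rb=rect(c,'board');r=rect(c[c[:,2]>.03],'rails');print(cv2.boxPoints(rb).round(0).tolist(),cv2.boxPoints(r).round(0).tolist())
E
```

```text
[[-0.0, -0.964, -0.264, 0.066], [1.0, 0.0, -0.001, -0.0], [0.001, -0.264, 0.964, -0.142], [0.0, 0.0, 0.0, 1.0]] [[265.0, 0.0, 258.0], [0.0, 265.0, 191.0], [0.0, 0.0, 1.0]]
[[-0.929, 0.369, -0.0], [0.369, 0.929, -0.0], [0.0, -0.0, -1.0]]
wedge 349 c [510.7 289.9] size [ 30.1 132.4] ang 60.17 z med 0.0294
[[446.0, 310.0], [561.0, 244.0], [576.0, 270.0], [461.0, 336.0]]
board 4486 c [617.7  -5.6] size [252.9 216.7] ang 3.25 z med 0.015
rails 1820 c [649.8   5. ] size [216.6 184.8] ang 87.34 z med 0.0419
[[485.0, 95.0], [498.0, -121.0], [750.0, -107.0], [738.0, 110.0]] [[552.0, -99.0], [737.0, -107.0], [747.0, 109.0], [562.0, 117.0]]
wedge 281 c [510.  288.2] size [ 34.9 132.1] ang 58.56 z med 0.0306
[[445.0, 308.0], [557.0, 239.0], [575.0, 269.0], [463.0, 338.0]]
board 4037 c [613.2 -11.5] size [242.5 253.4] ang 89.99 z med 0.0239
rails 1754 c [649.4   4.3] size [219.6 190.3] ang 87.11 z med 0.0428
[[487.0, -133.0], [740.0, -133.0], [740.0, 110.0], [487.0, 110.0]] [[549.0, -101.0], [739.0, -110.0], [750.0, 109.0], [560.0, 119.0]]
```

{"api": "step_arm", "payload": {
  "steps": [
    [-49,-23.5,0,0],
    [-49,-23.5,0,0],
    [-49,-23.5,0,0],
    [-49,-23.5,0,0],
    [-49,-23.5,0,0],
    [-49,-23.5,0,0],
    [-46,-23,0,6],
    [0,0,20,6]
  ],
  "claw": 65
}}

```text
time: 1.2
tool_pos: [0.4749, 0.3196, 0.2151]
tool_rot: [0.004, 0.29, 0.957, 0.004]
contact_force: [-1.2, 1.2, -0.0]
gripper_width: 0.647
```

```bash
cat > w.py <<'E'
from m import *
import sys
tag=sys.argv[1]
s=state();im,d=grab_frame('wrist');cv2.imwrite(f'pics/{tag}.png',im[:,:,::-1]);P=cloud('wrist',d,s);np.savez(tag,im=im,P=P,d=d)
x=rot(s['tool_rot'])
print(s['time'],s['tool_pos'].round(4),'yaw x',np.degrees(np.arctan2(x[1,0],x[0,0])).round(2),'f',s['contact_force'].round(2),s['gripper_width'],s['joint_pos'].round(2))
print('tilt',x[:,2].round(4))
E
python3 w.py w1; python3 - <<'E'
from m import *
f=np.load('w1.npz');P=f['P'];d=f['d']
print('bench',np.median(P[(abs(P[...,2])<.012)&(d>0)][:,2]))
m=(P[...,2]>.02)&(P[...,2]<.045)&(abs(P[...,0]-.51)<.085)&(abs(P[...,1]-.29)<.06)&(d>0)
n,l,st,c=cv2.connectedComponentsWithStats(m.astype(np.uint8));k=1+np.argmax(st[1:,4]);w=P[l==k];r=rect(w,'wedge')
h=cv2.convexHull((w[:,:2]*1000).astype(np.float32));q=cv2.approxPolyDP(h,3,True)[:,0];print(q.round(1).tolist())
cv2.imwrite('pics/w1b.png',cv2.resize(f['im'][:,:,::-1],(768,576)))
for l in('wedge',):print(boxes_of('wrist',l))
E
```

```text
1.2 [0.4749 0.3196 0.2151] yaw x 146.32 f [-1.19  1.25 -0.  ] 0.6473051121629358 [ 0.46 -0.07  1.76  0.    1.44 -0.52]
tilt [ 0.0093  0.0049 -0.9999]
bench -0.0006910225223278887
wedge 1627 c [508.6 285.7] size [ 30.  133.4] ang 56.13 z med 0.0292
[[569.7000122070312, 257.1000061035156], [464.1000061035156, 333.70001220703125], [458.79998779296875, 331.1000061035156], [448.5, 310.8999938964844], [451.1000061035156, 306.20001220703125], [561.7999877929688, 249.10000610351562]]
[{'box': [60.2, 174.8, 103.0, 55.1], 'p': 0.9}, {'box': [238.5, 155.2, 25.7, 99.2], 'p': 0.72}]
```

View pics/w1b.png

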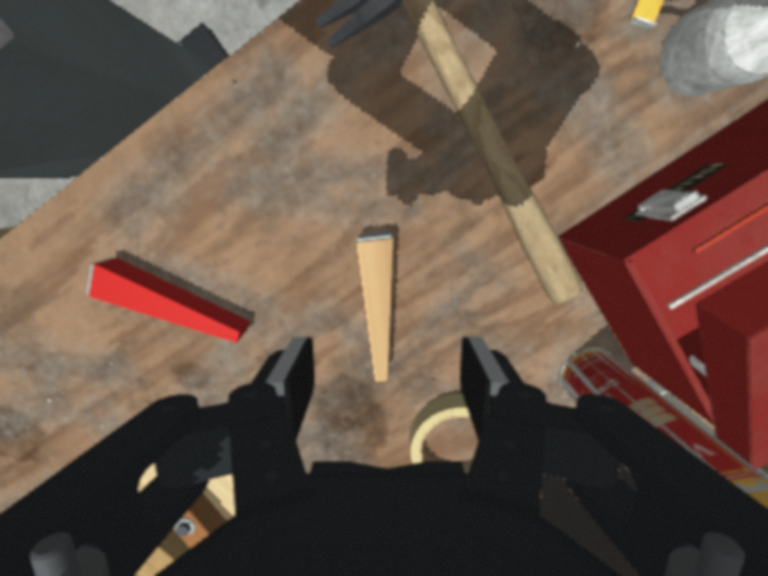

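{"api": "step_arm", "payload": {
  "steps": [
    [-19.4,-7.9,40,-2],
    [0,0,45,0],
    [0,0,40,0],
    [0,0,20,0],
    [0,0,0,0]
  ]
}}

```text
time: 1.8
tool_pos: [0.4812, 0.3083, 0.0642]
tool_rot: [0.0, 0.259, 0.966, 0.003]
contact_force: [-0.8, -0.0, -0.0]
gripper_width: 0.65
```

```bash
python3 w.py w2
```

```text
1.8 [0.4812 0.3083 0.0642] yaw x 149.96 f [-0.82 -0.03 -0.01] 0.6503938394127167 [ 0.44  0.09  1.87  0.    1.18 -0.61]
tilt [ 0.0023  0.005  -1.    ]
```

{"api": "step_arm", "payload": {
  "steps": [
    [-7.8,-2.4,15,1.5],
    [0,0,15,0],
    [0,0,15,0],
    [0,0,8,0],
    [0,0,0,0]
  ]
}}

```text
time: 2.35
tool_pos: [0.4917, 0.3057, 0.0145]
tool_rot: [0.005, 0.271, 0.963, 0.007]
contact_force: [-0.2, -0.4, 0.4]
gripper_width: 0.648
```

```bash
python3 w.py w3
```

```text
2.35 [0.4917 0.3057 0.0145] yaw x 148.57 f [-0.24 -0.43  0.45] 0.6484367969591978 [ 0.43  0.17  1.88  0.    1.08 -0.6 ]
tilt [ 0.013   0.0101 -0.9999]
```

{"api": "step_arm", "payload": {
  "steps": [
    [2.5,-5.5,5,0],
    [0,0,3,0],
    [0,0,0,0]
  ]
}}

```text
time: 2.7
tool_pos: [0.4874, 0.3025, 0.0074]
tool_rot: [0.006, 0.271, 0.963, 0.007]
contact_force: [-0.8, 0.5, 0.5]
gripper_width: 0.646
```

```bash
python3 w.py w4
```

```text
2.7 [0.4874 0.3025 0.0074] yaw x 148.58 f [-0.83  0.51  0.53] 0.6460536529473203 [ 0.42  0.17  1.89  0.    1.06 -0.6 ]
tilt [ 0.0154  0.0111 -0.9998]
```

{"api": "step_arm", "payload": {
  "steps": [
    [0,0,1,0],
    [0,0,0,0],
    [0,0,0,0],
    [0,0,0,0],
    [0,0,0,0],
    [0,0,0,0]
  ],
  "claw": 0
}}

```text
time: 3.35
tool_pos: [0.4881, 0.3029, 0.0074]
tool_rot: [0.007, 0.271, 0.963, 0.008]
contact_force: [-0.6, 0.3, 0.6]
gripper_width: 0.293
```

{"api": "step_arm", "payload": {
  "steps": [
    [0,0,-20,0],
    [0,0,-40,0],
    [0,0,-40,0],
    [0,0,-40,0],
    [0,0,-40,0],
    [0,0,0,0],
    [0,0,0,0]
  ]
}}

```text
time: 4.05
tool_pos: [0.4817, 0.2993, 0.1886]
tool_rot: [0.002, 0.271, 0.963, 0.005]
contact_force: [-0.0, -0.1, -2.0]
gripper_width: 0.295
```

```bash
python3 w.py w5
```

```text
4.05 [0.4817 0.2993 0.1886] yaw x 148.58 f [-0.04 -0.06 -1.99] 0.29527726198637133 [ 0.42 -0.06  1.8   0.    1.39 -0.6 ]
tilt [ 0.0073  0.0079 -0.9999]
```

{"api": "step_arm", "payload": {
  "steps": [
    [0,0,-10,8.4],
    [0,0,-10,8.4],
    [0,0,-10,8.4],
    [0,0,-10,8.4],
    [0,0,-10,8.4],
    [0,0,-10,8.4],
    [0,0,0,8.4],
    [0,0,0,0]
  ]
}}

```text
time: 4.9
tool_pos: [0.4748, 0.2959, 0.2306]
tool_rot: [-0.006, 0.718, 0.696, -0.009]
contact_force: [1.2, -0.9, -2.3]
gripper_width: 0.298
```

{"api": "step_arm", "payload": {
  "steps": [
    [-48,13,0,0],
    [-48,13,0,0],
    [-48,13,0,0],
    [-48,13,0,0],
    [-48,13,0,0],
    [-48,13,0,0],
    [-48,13,0,0],
    [-48,13,0,0]
  ]
}}

```text
time: 5.7
tool_pos: [0.5683, -0.0907, 0.2141]
tool_rot: [-0.014, 0.703, 0.711, -0.015]
contact_force: [1.2, 0.2, -2.2]
gripper_width: 0.294
```

```bash
python3 w.py w6
```

```text
5.7 [ 0.5683 -0.0907  0.2141] yaw x 90.66 f [ 1.23  0.22 -2.24] 0.29403362100222324 [-0.28 -0.03  1.72 -0.01  1.48 -0.29]
tilt [-0.0406 -0.0021 -0.9992]
```

{"api": "step_arm", "payload": {
  "steps": [
    [-20,15,-25,0],
    [0,0,0,0],
    [0,0,0,0]
  ]
}}

```text
time: 6.05
tool_pos: [0.5826, -0.1207, 0.2305]
tool_rot: [-0.018, 0.704, 0.71, -0.02]
contact_force: [-0.6, -0.1, -1.9]
gripper_width: 0.293
```

```bash
python3 w.py w7; python3 - <<'E'
from m import *
im=cv2.imread('pics/w7.png');cv2.imwrite('pics/w7b.png',cv2.resize(im,(768,576)))
for l in('cramp','block','wedge'):print(l,boxes_of('wrist',l))
E
```

```text
6.05 [ 0.5826 -0.1207  0.2305] yaw x 90.47 f [-0.61 -0.06 -1.93] 0.2933700530711208 [-0.32  0.02  1.65 -0.02  1.52 -0.33]
tilt [-0.0529 -0.0034 -0.9986]
cramp [{'box': [195.2, 12.3, 173.0, 151.6], 'p': 0.84}]
block [{'box': [257.4, 85.3, 94.4, 45.9], 'p': 0.97}]
wedge [{'box': [226.8, 169.1, 67.1, 143.6], 'p': 0.9}, {'box': [95.7, 187.2, 94.9, 61.5], 'p': 0.63}]
```

View pics/w7b.png

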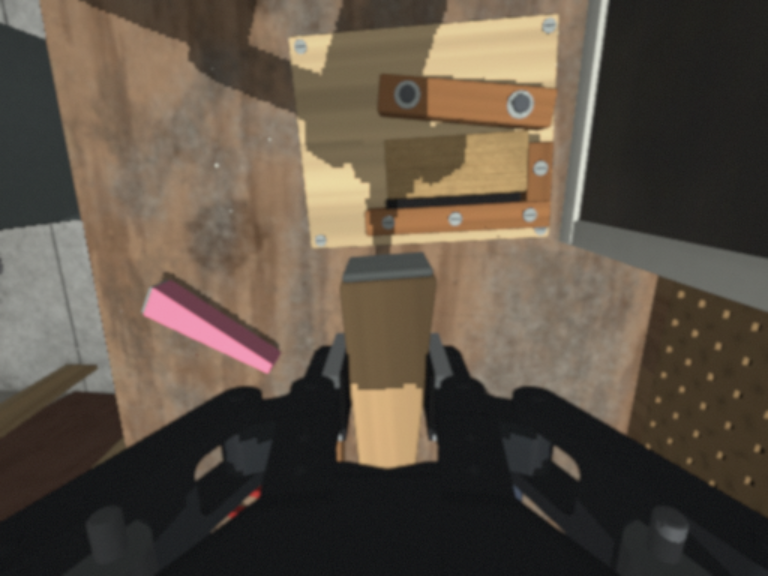

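The whole cramp is visible: board corners (290,38) to (550,235), slanted rail on top, straight rail with black rubber below, block against the end stop at right. The wedge is held with its butt toward the camera.

```bash
python3 - <<'E'
from m import *
f=np.load('w7.npz');P=f['P'];d=f['d']
b=np.median(P[(abs(P[...,2])<.012)&(d>0)][:,2]);print('bench',b)
def lab(m,name,npnt=4,eps=4):
    n,l,st,c=cv2.connectedComponentsWithStats(m.astype(np.uint8))
    for k in range(1,n):
        if st[k,4]<150: continue
        w=P[l==k];r=rect(w,name);print('  ',cv2.boxPoints(r).round(1).tolist(),' hull',cv2.approxPolyDP(cv2.convexHull((w[:,:2]*1000).astype(np.float32)),eps,True)[:,0].round(1).tolist())
v,u=np.mgrid[:384,:512]
R0=(d>0)&(v<163)&(u>180)&(u<385)
z=P[...,2]-b
lab(R0&(z>.007)&(z<.06)&(P[...,0]<.725),'board')
lab(R0&(z>.032)&(z<.0435)&(P[...,0]<.725),'rail')
lab(R0&(z>.0435)&(z<.06)&(P[...,0]<.725),'block')
E
```

```text
bench -0.0006118245694451963
board 24437 c [601.8 -24.7] size [215.9 175.3] ang 3.9 z med 0.0121
   [[488.1000061035156, 55.400001525878906], [500.1000061035156, -119.5], [715.4000244140625, -104.80000305175781], [703.5, 70.0999984741211]]  hull [[713.9000244140625, -104.30000305175781], [701.5999755859375, 69.19999694824219], [489.5, 53.900001525878906], [500.6000061035156, -114.5999984741211]]
rail 2965 c [631.7   2.6] size [ 28.5 134.9] ang 85.45 z med 0.0391
   [[563.4000244140625, -6.199999809265137], [697.7999877929688, -16.899999618530273], [700.0999755859375, 11.5], [565.7000122070312, 22.200000762939453]]  hull [[699.2000122070312, 4.0], [695.4000244140625, 11.5], [568.5, 21.100000381469727], [564.0, -4.400000095367432], [695.5999755859375, -16.600000381469727]]
rail 3455 c [627.7 -64.9] size [151.9  66.8] ang 4.04 z med 0.0391
   [[549.5999755859375, -36.900001525878906], [554.2999877929688, -103.5999984741211], [705.7999877929688, -92.9000015258789], [701.0999755859375, -26.200000762939453]]  hull [[700.5999755859375, -27.0], [682.5, -28.100000381469727], [554.0, -81.5999984741211], [555.2999877929688, -101.30000305175781], [704.2999877929688, -91.80000305175781]]
block 3783 c [625.9 -45.3] size [110.  45.] ang 3.83 z med 0.0462
   [[569.5, -26.5], [572.5, -71.4000015258789], [682.2999877929688, -64.0999984741211], [679.2999877929688, -19.200000762939453]]  hull [[681.4000244140625, -63.099998474121094], [678.2999877929688, -20.200000762939453], [570.5, -27.100000381469727], [574.2999877929688, -71.19999694824219]]
```

```bash
cat > held.py <<'E'
from m import *
import sys
f=np.load(sys.argv[1]+'.npz');P=f['P'];d=f['d'];pos=np.array(eval(sys.argv[2]));q=eval(sys.argv[3]);M=rot(q)
Q=(P-pos)@M
v,u=np.mgrid[:384,:512]
m=(d>0)&(v>165)&(v<310)&(abs(u-258)<40)&(Q[...,2]>-.06)&(Q[...,2]<.03)&(abs(Q[...,1])<.03)
print('z range',np.percentile(Q[m][:,2],[1,10,50,90,99]).round(4))
zt=np.percentile(Q[m&(Q[...,0]>0)][:,2],5);print('top z',zt)
for a in np.arange(-.07,.06,.008):
    r=m&(abs(Q[...,0]-a)<.004)&(Q[...,2]<zt+.012)
    if r.sum()>5:
        w=Q[r];print(round(a*1000),(np.percentile(w[:,1],[1,99])*1000).round(1),'z',(np.median(w[:,2])*1000).round(1),r.sum())
t=m&(Q[...,2]<zt+.006);print('butt x',np.percentile(Q[t][:,0],99.5))
E
python3 - <<'E'
from h import *
s=state();print([float(x) for x in s['tool_pos']],[float(x) for x in s['tool_rot']])
E
python3 held.py w7 "[0.5826,-0.1207,0.2305]" "[-0.018,0.704,0.71,-0.02]"
```

```text
[0.5830540398756068, -0.1197698575574621, 0.23208370314903373] [-0.016209093225785495, 0.703810904552398, 0.7099388255821445, -0.01934786450692787]
z range [-0.0499 -0.0356 -0.0219 -0.0202  0.0003]
top z -0.03834721536873768
-14 [-14.3  14.7] z -36.5 37
-6 [-14.3  14.7] z -37.1 287
2 [-14.3  14.5] z -37.0 314
10 [-17.3  18.1] z -36.6 686
butt x 0.012482637266167556
```

```bash
sed -i 's/^zt=.*/zt=-.022/; s/(Q\[...,2\]<zt+.012)/(abs(Q[...,2]-zt)<.006)/; s/Q\[...,2\]<zt+.006/abs(Q[...,2]-zt)<.005/' held.py
python3 held.py w7 "[0.5826,-0.1207,0.2305]" "[-0.018,0.704,0.71,-0.02]"
```

```text
z range [-0.0499 -0.0356 -0.0219 -0.0202  0.0003]
-30 [-10.2  10.6] z -21.5 410
-22 [-10.7  11. ] z -21.6 537
-14 [-11.5  11.8] z -21.7 607
-6 [-12.4  12.7] z -21.8 723
2 [-12.4  12.7] z -21.9 750
10 [-18.1  18.7] z -22.0 1037
18 [-13.6  14.1] z -22.0 898
26 [-13.9  14.7] z -22.1 957
34 [-14.2  15. ] z -21.7 1119
42 [-6.1 14. ] z -19.7 159
butt x 0.038838770099333654
```

{"api": "step_arm", "payload": {
  "steps": [
    [0,-30,0,-8.1],
    [0,-30,0,-8.1],
    [0,-30,0,-8.1],
    [0,0,0,-8.1],
    [0,0,0,-8.1],
    [0,0,0,-8.1],
    [0,0,0,-8.1],
    [0,0,0,-8.1]
  ]
}}

```text
time: 7.05
tool_pos: [0.4887, -0.1261, 0.2332]
tool_rot: [-0.026, 0.184, 0.983, -0.007]
contact_force: [0.3, -0.1, -1.7]
gripper_width: 0.302
```

{"api": "step_arm", "payload": {
  "steps": [
    [0,0,0,-8.1],
    [0,0,0,-8.1],
    [0,0,0,-8.1],
    [0,0,0,0],
    [0,0,0,0]
  ]
}}

```text
time: 7.55
tool_pos: [0.4872, -0.1215, 0.2319]
tool_rot: [-0.027, -0.039, 0.999, -0.001]
contact_force: [-0.2, -0.3, -0.9]
gripper_width: 0.292
```

```bash
python3 w.py w8
```

```text
7.55 [ 0.4872 -0.1215  0.2319] yaw x -175.54 f [-0.21 -0.3  -0.91] 0.2921540030818921 [-0.38 -0.21  1.86 -0.02  1.54 -2.03]
tilt [-0.0549 -0.0031 -0.9985]
```

{"api": "step_arm", "payload": {
  "steps": [
    [10,35,20,0],
    [10,35,30,0],
    [0,33,40,0],
    [0,0,40,2.4],
    [0,0,30,2.4],
    [0,0,0,0],
    [0,0,0,0]
  ]
}}

```text
time: 8.3
tool_pos: [0.4519, -0.0179, 0.0725]
tool_rot: [-0.023, 0.01, 1.0, -0.003]
contact_force: [-0.5, -0.1, -0.8]
gripper_width: 0.294
```

```bash
python3 w.py w9
```

```text
8.3 [ 0.4519 -0.0179  0.0725] yaw x 178.88 f [-0.51 -0.1  -0.79] 0.293868179931818 [-0.2  -0.18  2.12 -0.02  1.25 -1.74]
tilt [-0.0467 -0.0057 -0.9989]
```

{"api": "step_arm", "payload": {
  "steps": [
    [-6.8,-2.5,4,-0.8],
    [0,0,5,0],
    [0,0,5,0],
    [0,0,5,0],
    [0,0,5,0],
    [0,0,5,0],
    [0,0,4,0],
    [0,0,0,0]
  ]
}}

```text
time: 9.15
tool_pos: [0.4627, -0.023, 0.0428]
tool_rot: [-0.018, 0.003, 1.0, -0.004]
contact_force: [-0.2, 0.7, -1.8]
gripper_width: 0.292
```

```bash
python3 w.py w10;python3 - <<'E'
from h import *
im=cv2.imread('pics/w10.png');cv2.imwrite('pics/w10b.png',cv2.resize(im,(768,576)))
E
```

```text
9.15 [ 0.4627 -0.023   0.0428] yaw x 179.65 f [-0.25  0.68 -1.8 ] 0.2923169430848685 [-0.2  -0.11  2.11 -0.02  1.18 -1.76]
tilt [-0.036  -0.0079 -0.9993]
```

View pics/w10b.png

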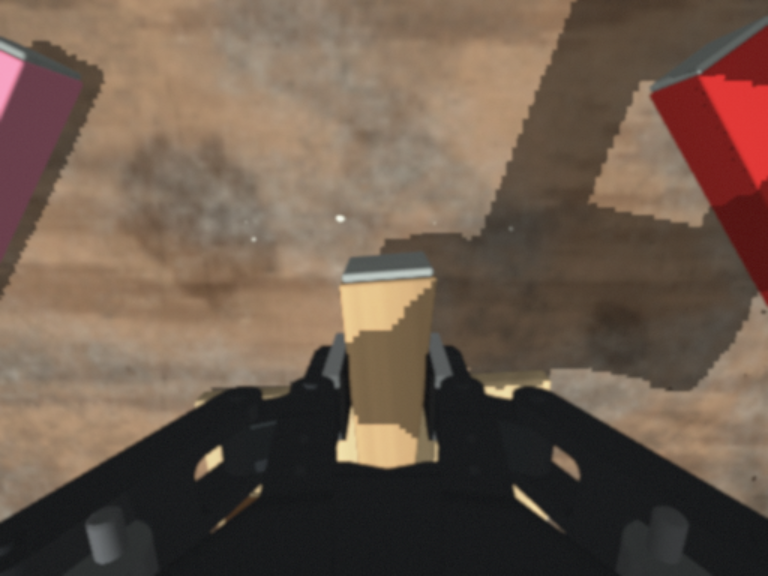

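{"api": "step_arm", "payload": {
  "steps": [
    [0,2.8,2,0],
    [0,0,3,0],
    [0,0,3,0],
    [0,0,3,0],
    [0,0,3,0],
    [0,0,2,0],
    [0,0,1,0],
    [0,0,0,0]
  ]
}}

```text
time: 10.0
tool_pos: [0.4626, -0.02, 0.0249]
tool_rot: [-0.017, 0.003, 1.0, -0.004]
contact_force: [0.6, -1.1, -1.1]
gripper_width: 0.296
```

```bash
python3 w.py w11
```

```text
10.0 [ 0.4626 -0.02    0.0249] yaw x 179.66 f [ 0.6  -1.06 -1.13] 0.29623518887029726 [-0.2  -0.08  2.12 -0.02  1.14 -1.75]
tilt [-0.0349 -0.008  -0.9994]
```

{"api": "step_arm", "payload": {
  "steps": [
    [-8.5,0.6,0,0],
    [-8.5,0.6,0,0],
    [-8.5,0.6,0,0],
    [0,0,0,0]
  ]
}}

```text
time: 10.45
tool_pos: [0.4913, -0.0184, 0.0247]
tool_rot: [-0.016, 0.003, 1.0, -0.004]
contact_force: [0.5, 0.2, -1.6]
gripper_width: 0.294
```

{"api": "step_arm", "payload": {
  "steps": [
    [-8.5,0.6,0,0],
    [-8.5,0.6,0,0],
    [0,0,0,0]
  ]
}}

```text
time: 10.75
tool_pos: [0.5103, -0.0171, 0.0241]
tool_rot: [-0.016, 0.003, 1.0, -0.004]
contact_force: [0.1, 0.2, -1.8]
gripper_width: 0.291
```

```bash
python3 w.py w12; python3 - <<'E'
from h import *
for n in('scene','top'):
    im,d=grab_frame(n);np.savez(n+'1',im=im,d=d);cv2.imwrite(f'pics/{n}1.png',cv2.resize(im[110:250,230:350][:,:,::-1],None,fx=5,fy=4.2))
E
```

```text
10.75 [ 0.5103 -0.0171  0.0241] yaw x 179.67 f [ 0.11  0.18 -1.78] 0.29050374630666503 [-0.17  0.03  2.01 -0.01  1.13 -1.73]
tilt [-0.0326 -0.0081 -0.9994]
```

View pics/scene1.png

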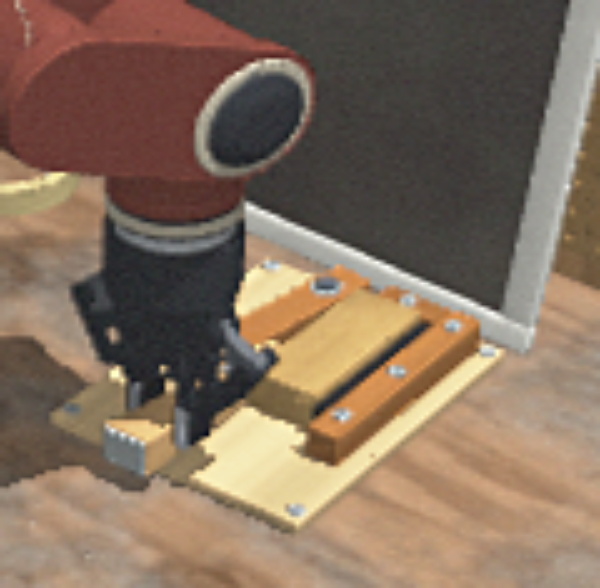

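The wedge's thin end is in the gap, and the fingers are clear of rails and block. Lower to board and release.

{"api": "step_arm", "payload": {
  "steps": [
    [0,0,1.5,0],
    [0,0,1.5,0],
    [0,0,1,0],
    [0,0,0,0]
  ]
}}

```text
time: 11.3
tool_pos: [0.5087, -0.0171, 0.0206]
tool_rot: [-0.017, 0.003, 1.0, -0.004]
contact_force: [-2.2, 0.0, 3.2]
gripper_width: 0.289
```

{"api": "step_arm", "payload": {
  "steps": [
    [0,0,0,0],
    [0,0,0,0],
    [0,0,0,0],
    [0,0,0,0],
    [0,0,0,0]
  ],
  "claw": 55
}}

```text
time: 11.8
tool_pos: [0.509, -0.0174, 0.0207]
tool_rot: [-0.016, 0.003, 1.0, -0.004]
contact_force: [-0.3, 0.1, 0.9]
gripper_width: 0.55
```

{"api": "step_arm", "payload": {
  "steps": [
    [0,0,-15,0],
    [0,0,-20,0],
    [0,0,-25,0],
    [0,0,-30,0],
    [45,0,-20,0],
    [45,0,0,0],
    [0,0,0,0],
    [0,0,0,0]
  ]
}}

```text
time: 12.6
tool_pos: [0.4208, -0.0159, 0.144]
tool_rot: [-0.015, 0.003, 1.0, -0.005]
contact_force: [-0.5, 0.6, -0.2]
gripper_width: 0.547
```

```bash
python3 w.py w13; python3 - <<'E'
from h import *
print(boxes_of('wrist','wedge'))
for n in('scene','top'):
    im,d=grab_frame(n);np.savez(n+'2',im=im,d=d)
    if n=='scene':cv2.imwrite(f'pics/{n}2.png',cv2.resize(im[150:250,230:350][:,:,::-1],None,fx=6,fy=6))
E
```

```text
12.6 [ 0.4208 -0.0159  0.144 ] yaw x 179.66 f [-0.49  0.64 -0.17] 0.5468090742422379 [-0.2  -0.38  2.14 -0.02  1.4  -1.77]
tilt [-0.0293 -0.0098 -0.9995]
[{'box': [46.3, 108.7, 82.5, 121.0], 'p': 0.95}, {'box': [361.6, 110.4, 81.8, 121.7], 'p': 0.84}, {'box': [243.0, 228.4, 30.7, 86.4], 'p': 0.82}]
```

View pics/scene2.png

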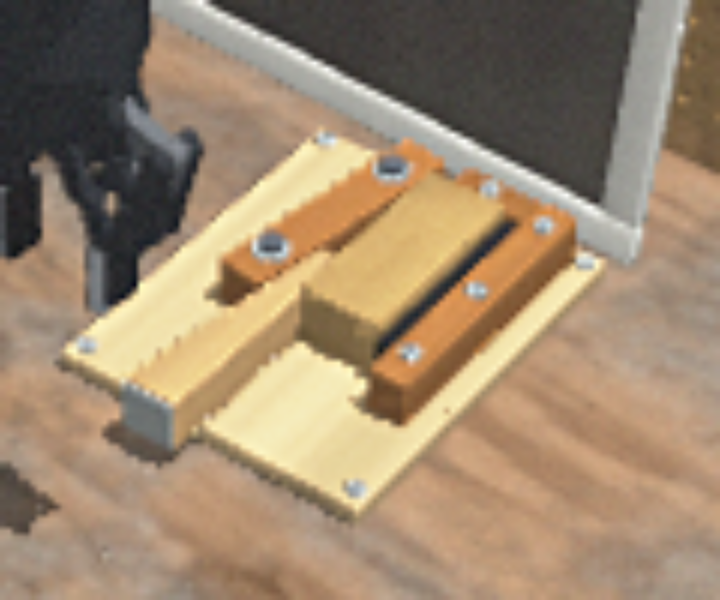

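{"api": "step_arm", "payload": {
  "steps": [
    [0,0,6,0],
    [0,0,6,0],
    [0,0,6,0],
    [0,0,6,0],
    [0,0,6,0],
    [0,0,6,0],
    [0,0,6,0],
    [0,0,6,0]
  ],
  "claw": 0
}}

```text
time: 13.6
tool_pos: [0.4203, -0.0163, 0.0891]
tool_rot: [-0.019, 0.003, 1.0, -0.004]
contact_force: [0.2, -0.2, 0.3]
gripper_width: -0.001
```

```bash
python3 w.py w14; python3 - <<'E'
from m import *
O=np.array([.6234,-.0182]);a=np.radians(3.95);U=np.array([[np.cos(a),np.sin(a)],[-np.sin(a),np.cos(a)]])
for t in('w13','w14'):
    f=np.load(t+'.npz');P=f['P'];d=f['d'];c=(P[...,:2]-O)@U.T
    m=(d>0)&(c[...,0]<-.1)&(c[...,0]>-.17)&(abs(c[...,1]-.01)<.03)&(abs(P[...,2]-.042)<.006)
    q=c[m]*1000;print(t,m.sum(),'x min',np.percentile(q[:,0],[0.5,2]) if len(q) else '')
    for x in range(-155,-100,8):
        r=q[abs(q[:,0]-x)<4]
        if len(r)>4:print(x,np.percentile(r[:,1],[1,99]).round(1),np.median(P[m][abs(q[:,0]-x)<4][:,2]).round(4))
E
```

```text
13.6 [ 0.4203 -0.0163  0.0891] yaw x 179.7 f [ 0.19 -0.15  0.33] -0.0008684668258712329 [-0.21 -0.3   2.18 -0.02  1.3  -1.77]
tilt [-0.0374 -0.0081 -0.9993]
w13 1302 x min [-153.08183098 -152.74616558]
-155 [-3.  25.4] 0.0391
-147 [-3.5 26.2] 0.041
-139 [-4.  24.6] 0.0412
-131 [-3.8 23.1] 0.0413
-123 [-4.2 22.6] 0.0413
-115 [-4.1 21. ] 0.0412
-107 [-3.9 19.5] 0.0413
w14 166 x min [-132.66099734 -131.6921816 ]
-131 [ 5.6 12.4] 0.0414
-123 [ 5.  12.9] 0.0412
-115 [ 4.8 12.3] 0.0411
```

{"api": "step_arm", "payload": {
  "steps": [
    [0,0,30,0],
    [0,0,0,0],
    [0,0,0,0]
  ]
}}

```text
time: 13.95
tool_pos: [0.4191, -0.0166, 0.0582]
tool_rot: [-0.019, 0.003, 1.0, -0.004]
contact_force: [0.5, 0.3, 0.4]
gripper_width: 0.002
```

{"api": "step_arm", "payload": {
  "steps": [
    [0,0,-30,0],
    [0,0,0,0],
    [0,0,0,0]
  ]
}}

```text
time: 14.25
tool_pos: [0.4211, -0.0165, 0.0915]
tool_rot: [-0.018, 0.003, 1.0, -0.004]
contact_force: [0.7, -0.0, -0.7]
gripper_width: 0.002
```

{"api": "step_arm", "payload": {
  "steps": [
    [30,0,0,0],
    [0,0,0,0],
    [0,0,0,0]
  ]
}}

```text
time: 14.55
tool_pos: [0.3915, -0.0165, 0.0938]
tool_rot: [-0.017, 0.003, 1.0, -0.004]
contact_force: [0.8, -0.1, 0.7]
gripper_width: -0.0
```

{"api": "step_arm", "payload": {
  "steps": [
    [-30,0,0,0],
    [0,0,0,0],
    [0,0,0,0]
  ]
}}

```text
time: 14.85
tool_pos: [0.4226, -0.0166, 0.0922]
tool_rot: [-0.017, 0.003, 1.0, -0.004]
contact_force: [-0.4, -0.7, 0.1]
gripper_width: 0.003
```

{"api": "step_arm", "payload": {
  "steps": [
    [0,0,30,-4.25],
    [0,-6.4,25,0],
    [0,0,15,0],
    [-12,0,3,0],
    [-6,0,0,0],
    [0,0,0,0],
    [0,0,0,0]
  ]
}}

```text
time: 15.55
tool_pos: [0.4399, -0.0228, 0.0184]
tool_rot: [-0.016, -0.036, 0.999, -0.004]
contact_force: [-0.9, -0.8, 0.9]
gripper_width: -0.001
```

```bash
python3 w.py w15; python3 - <<'E'
from h import *
im=cv2.imread('pics/w15.png');cv2.imwrite('pics/w15b.png',cv2.resize(im[160:384,120:400],(750,600)))
s=state();print(s['tool_pos'],s['contact_force'])
E
```

```text
15.55 [ 0.4399 -0.0228  0.0184] yaw x -175.84 f [-0.9  -0.78  0.94] -0.0007918008516325154 [-0.21 -0.13  2.18 -0.02  1.13 -1.85]
tilt [-0.0313 -0.0096 -0.9995]
[ 0.43995407 -0.02280669  0.01847713] [-0.22646727 -0.27546943  1.33055075]
```

View pics/w15b.png

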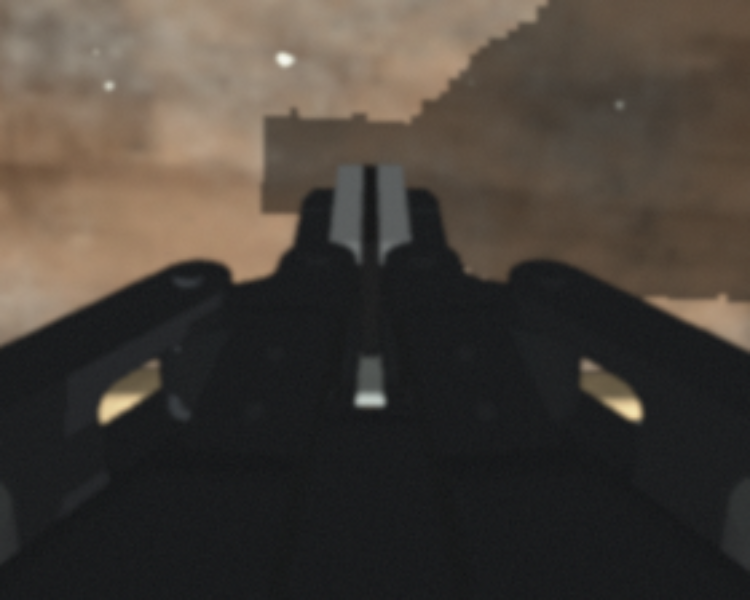

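{"api": "step_arm", "payload": {
  "steps": [
    [-5,0,0,0],
    [-5,0,0,0],
    [-5,0,0,0],
    [-3,0,0,0],
    [-3,0,0,0],
    [-3,0,0,0]
  ]
}}

```text
time: 16.2
tool_pos: [0.4659, -0.021, 0.019]
tool_rot: [-0.015, -0.036, 0.999, -0.005]
contact_force: [-0.8, 0.1, -0.1]
gripper_width: 0.003
```

{"api": "step_arm", "payload": {
  "steps": [
    [-3,0,0,0],
    [-3,0,0,0],
    [-3,0,0,0]
  ]
}}

```text
time: 16.5
tool_pos: [0.4752, -0.0203, 0.0184]
tool_rot: [-0.016, -0.036, 0.999, -0.004]
contact_force: [0.3, 0.3, 0.1]
gripper_width: 0.003
```

{"api": "step_arm", "payload": {
  "steps": [
    [-1.5,0,0,0],
    [-1.5,0,0,0],
    [-1.5,0,0,0]
  ]
}}

```text
time: 16.8
tool_pos: [0.48, -0.0199, 0.0181]
tool_rot: [-0.016, -0.036, 0.999, -0.004]
contact_force: [-1.1, 0.2, 0.5]
gripper_width: 0.007
```

{"api": "step_arm", "payload": {
  "steps": [
    [-1,0,0,0],
    [-1,0,0,0]
  ]
}}

```text
time: 17.0
tool_pos: [0.4819, -0.0198, 0.0179]
tool_rot: [-0.016, -0.037, 0.999, -0.005]
contact_force: [-3.0, -0.8, 0.0]
gripper_width: 0.001
```

{"api": "step_arm", "payload": {
  "steps": [
    [-1,0,0,0],
    [-1,0,0,0]
  ]
}}

```text
time: 17.2
tool_pos: [0.4834, -0.0197, 0.0176]
tool_rot: [-0.017, -0.037, 0.999, -0.005]
contact_force: [-2.9, -0.4, 0.4]
gripper_width: -0.007
```

Contact is building. I keep going in small rows and watch the force.

{"api": "step_arm", "payload": {
  "steps": [
    [-1,0,0,0]
  ]
}}

```text
time: 17.3
tool_pos: [0.484, -0.0197, 0.0173]
tool_rot: [-0.018, -0.037, 0.999, -0.005]
contact_force: [-2.0, -1.5, 1.0]
gripper_width: 0.002
```

{"api": "step_arm", "payload": {
  "steps": [
    [-1,0,0,0]
  ]
}}

```text
time: 17.4
tool_pos: [0.4847, -0.0196, 0.0171]
tool_rot: [-0.018, -0.037, 0.999, -0.005]
contact_force: [-2.5, -0.3, 1.9]
gripper_width: 0.0
```

{"api": "step_arm", "payload": {
  "steps": [
    [-1,0,0,0]
  ]
}}

```text
time: 17.5
tool_pos: [0.4855, -0.0195, 0.017]
tool_rot: [-0.018, -0.037, 0.999, -0.005]
contact_force: [-4.0, -0.6, 1.1]
gripper_width: 0.001
```

{"api": "step_arm", "payload": {
  "steps": [
    [-1,0,0,0]
  ]
}}

```text
time: 17.6
tool_pos: [0.4863, -0.0194, 0.0168]
tool_rot: [-0.019, -0.037, 0.999, -0.005]
contact_force: [-4.2, -1.7, 2.0]
gripper_width: -0.004
```

{"api": "step_arm", "payload": {
  "steps": [
    [-1.2,0,-0.2,0]
  ]
}}

```text
time: 17.7
tool_pos: [0.4869, -0.0194, 0.0168]
tool_rot: [-0.02, -0.037, 0.999, -0.005]
contact_force: [-5.8, -1.4, 2.2]
gripper_width: -0.003
```

{"api": "step_arm", "payload": {
  "steps": [
    [-1.2,0,-0.2,0]
  ]
}}

```text
time: 17.8
tool_pos: [0.487, -0.0193, 0.0165]
tool_rot: [-0.021, -0.037, 0.999, -0.005]
contact_force: [-6.0, -0.8, 3.6]
gripper_width: 0.005
```

{"api": "step_arm", "payload": {
  "steps": [
    [-1.2,0,-0.2,0]
  ]
}}

```text
time: 17.9
tool_pos: [0.4869, -0.0192, 0.0162]
tool_rot: [-0.023, -0.037, 0.999, -0.004]
contact_force: [-6.5, -0.4, 3.1]
gripper_width: 0.0
```

{"api": "step_arm", "payload": {
  "steps": [
    [-1.2,0,-0.2,0]
  ]
}}

```text
time: 18.0
tool_pos: [0.4868, -0.019, 0.0159]
tool_rot: [-0.025, -0.037, 0.999, -0.004]
contact_force: [-6.7, -0.9, 3.5]
gripper_width: -0.004
```

{"api": "step_arm", "payload": {
  "steps": [
    [-2.2,0,-0.6,0]
  ]
}}

```text
time: 18.1
tool_pos: [0.4872, -0.0189, 0.0157]
tool_rot: [-0.027, -0.037, 0.999, -0.004]
contact_force: [-8.3, -2.4, 3.4]
gripper_width: 0.002
```

{"api": "step_arm", "payload": {
  "steps": [
    [-2.6,0,-0.6,0]
  ]
}}

```text
time: 18.2
tool_pos: [0.4875, -0.0187, 0.0153]
tool_rot: [-0.03, -0.037, 0.999, -0.004]
contact_force: [-9.7, -2.1, 4.0]
gripper_width: -0.005
```

{"api": "step_arm", "payload": {
  "steps": [
    [8,0,0,0],
    [30,0,-10,0],
    [30,0,-40,0],
    [0,0,-40,0],
    [0,0,0,0],
    [0,0,0,0]
  ]
}}

```text
time: 18.8
tool_pos: [0.4254, -0.0223, 0.1123]
tool_rot: [-0.025, -0.037, 0.999, -0.004]
contact_force: [-0.2, 0.1, -0.5]
gripper_width: -0.003
```

```bash
cat > cr.py <<'E'
from m import *
import sys
f=np.load(sys.argv[1]+'.npz');P=f['P'];d=f['d']
O=np.array([.6234,-.0182]);a=np.radians(3.95);U=np.array([[np.cos(a),np.sin(a)],[-np.sin(a),np.cos(a)]])
c=(P[...,:2]-O)@U.T
m=(d>0)&(c[...,0]<-.06)&(c[...,0]>-.17)&(abs(c[...,1]-.01)<.03)&(abs(P[...,2]-.042)<.008)
q=c[m]*1000;z=P[m][:,2];print('butt x',np.percentile(q[:,0],[.5,1,2]).round(1))
for x in range(-150,-60,8):
    r=abs(q[:,0]-x)<4
    if r.sum()>20:print(x,np.percentile(q[r,1],[1,99]).round(1),'z',np.median(z[r]).round(4))
E
python3 w.py w16; python3 cr.py w16
```

```text
18.8 [ 0.4254 -0.0223  0.1123] yaw x -175.75 f [-0.15  0.12 -0.54] -0.002529282555360466 [-0.21 -0.31  2.15 -0.02  1.35 -1.85]
tilt [-0.0488 -0.0094 -0.9988]
butt x [-113.6 -113.2 -113. ]
-110 [ 4.8 13. ] z 0.0414
-102 [ 4.8 13.1] z 0.0412
-94 [ 4.8 13.1] z 0.0411
```

{"api": "step_arm", "payload": {
  "steps": [
    [0,45,0,0],
    [0,45,0,0],
    [0,45,0,0],
    [0,45,0,0],
    [0,45,0,0],
    [0,0,0,0],
    [0,0,0,0]
  ]
}}

```text
time: 19.55
tool_pos: [0.409, 0.2094, 0.1044]
tool_rot: [-0.026, -0.035, 0.999, -0.004]
contact_force: [0.7, -0.8, -0.1]
gripper_width: 0.001
```

{"api": "step_arm", "payload": {
  "steps": [
    [0,-45,0,0],
    [0,-45,0,0],
    [0,-45,0,0],
    [0,-45,0,0],
    [0,-45,0,0],
    [0,0,0,0],
    [0,0,0,0]
  ],
  "claw": 80
}}

```text
time: 20.25
tool_pos: [0.423, -0.0285, 0.1009]
tool_rot: [-0.028, -0.031, 0.999, -0.004]
contact_force: [0.3, -0.4, 0.9]
gripper_width: 0.797
```

```bash
python3 w.py w17; python3 cr.py w17
```

```text
20.25 [ 0.423  -0.0285  0.1009] yaw x -176.41 f [ 0.27 -0.42  0.89] 0.7973256090924762 [-0.23 -0.3   2.16 -0.02  1.33 -1.86]
tilt [-0.0556 -0.0101 -0.9984]
butt x [-123.9 -123.8 -123.7]
-126 [-3.7 23.4] z 0.0379
-118 [-5.4 24.5] z 0.0409
-110 [-4.7 23.3] z 0.0411
```

{"api": "step_arm", "payload": {
  "steps": [
    [0,5.4,30,-0.35],
    [0,0,30,0],
    [-12,0,18,0],
    [-20,0,0,0],
    [-15,0,0,0],
    [-5,0,0,0],
    [0,0,0,0]
  ],
  "claw": 0
}}

```text
time: 21.0
tool_pos: [0.4696, -0.012, 0.0152]
tool_rot: [-0.029, -0.041, 0.999, -0.004]
contact_force: [0.7, -0.2, -0.1]
gripper_width: 0.001
```

{"api": "step_arm", "payload": {
  "steps": [
    [0,-8.3,-4,0.7],
    [-5,0,0,0],
    [-4,0,0,0],
    [0,0,0,0]
  ]
}}

```text
time: 21.4
tool_pos: [0.4792, -0.0195, 0.0197]
tool_rot: [-0.029, -0.035, 0.999, -0.004]
contact_force: [-0.2, 0.4, -0.1]
gripper_width: 0.0
```

{"api": "step_arm", "payload": {
  "steps": [
    [-5,0,-0.3,0],
    [-2,0,-0.3,0]
  ]
}}

```text
time: 21.6
tool_pos: [0.4865, -0.0192, 0.02]
tool_rot: [-0.029, -0.034, 0.999, -0.004]
contact_force: [-0.1, 0.2, -0.0]
gripper_width: -0.002
```

{"api": "step_arm", "payload": {
  "steps": [
    [-2,0,-0.5,0]
  ]
}}

```text
time: 21.7
tool_pos: [0.4878, -0.019, 0.0201]
tool_rot: [-0.03, -0.034, 0.999, -0.004]
contact_force: [-6.4, -2.0, 0.7]
gripper_width: -0.003
```

{"api": "step_arm", "payload": {
  "steps": [
    [-3,0,-1,0]
  ]
}}

```text
time: 21.8
tool_pos: [0.4878, -0.0189, 0.02]
tool_rot: [-0.034, -0.035, 0.999, -0.004]
contact_force: [-11.5, -2.5, 4.1]
gripper_width: 0.002
```

{"api": "step_arm", "payload": {
  "steps": [
    [-4,0,-2,0]
  ]
}}

```text
time: 21.9
tool_pos: [0.4877, -0.0189, 0.0202]
tool_rot: [-0.04, -0.035, 0.999, -0.004]
contact_force: [-12.0, -3.8, 2.4]
gripper_width: 0.003
```

{"api": "step_arm", "payload": {
  "steps": [
    [-4.5,0,-2.5,0]
  ]
}}

```text
time: 22.0
tool_pos: [0.4876, -0.0189, 0.0203]
tool_rot: [-0.046, -0.035, 0.998, -0.004]
contact_force: [-11.0, -4.5, 2.3]
gripper_width: -0.001
```

{"api": "step_arm", "payload": {
  "steps": [
    [-7,-0.8,-2,0]
  ]
}}

```text
time: 22.1
tool_pos: [0.489, -0.019, 0.0198]
tool_rot: [-0.054, -0.036, 0.998, -0.004]
contact_force: [-17.2, -0.5, 8.1]
gripper_width: 0.005
```

{"api": "step_arm", "payload": {
  "steps": [
    [6,0,0,0],
    [30,0,-10,0],
    [30,0,-40,0],
    [0,0,-40,0],
    [0,0,0,0],
    [0,0,0,0]
  ],
  "claw": 80
}}

```text
time: 22.7
tool_pos: [0.4294, -0.0223, 0.1168]
tool_rot: [-0.056, -0.036, 0.998, -0.003]
contact_force: [0.1, -0.1, -0.9]
gripper_width: 0.804
```

```bash
python3 w.py w18; python3 cr.py w18; python3 cr.py w17|head -1
```

```text
22.7 [ 0.4294 -0.0223  0.1168] yaw x -175.92 f [ 0.14 -0.06 -0.95] 0.8037360205813654 [-0.2  -0.25  2.1  -0.03  1.41 -1.84]
tilt [-0.1113 -0.0107 -0.9937]
butt x [-121.4 -121.3 -121.2]
-118 [-5.5 24.5] z 0.0402
-110 [-5.6 23.7] z 0.0412
-102 [-5.6 22. ] z 0.0412
butt x [-123.9 -123.8 -123.7]
```

{"api": "step_arm", "payload": {
  "steps": [
    [0,-27,-40,0],
    [-10,-27,-40,0],
    [-45,-27,-30,0],
    [-45,-27,0,0],
    [-45,0,0,8.5],
    [0,0,0,8.5],
    [0,0,0,8.5],
    [0,0,0,8.5]
  ]
}}

```text
time: 23.55
tool_pos: [0.5874, -0.1166, 0.1914]
tool_rot: [-0.062, 0.261, 0.963, -0.019]
contact_force: [0.3, 0.0, -0.3]
gripper_width: 0.802
```

{"api": "step_arm", "payload": {
  "steps": [
    [0,0,0,8.5],
    [0,0,0,8.5],
    [0,0,0,8.5],
    [0,0,0,8.5],
    [0,0,0,8.5],
    [0,0,0,8.5],
    [0,0,0,0],
    [0,0,0,0]
  ]
}}

```text
time: 24.35
tool_pos: [0.5843, -0.115, 0.1732]
tool_rot: [-0.059, 0.652, 0.754, -0.049]
contact_force: [-0.1, 1.1, -1.7]
gripper_width: 0.798
```

```bash
python3 w.py w19; cat > blk.py <<'E'
from m import *
import sys
O=np.array([623.4,-18.2]);a=np.radians(3.95);U=np.array([[np.cos(a),np.sin(a)],[-np.sin(a),np.cos(a)]])
for t in sys.argv[1:]:
    f=np.load(t+'.npz');P=f['P'];d=f['d'];b=np.median(P[(abs(P[...,2])<.015)&(d>0)][:,2]);z=P[...,2]-b;print(t,'bench',b.round(4))
    c=(P[...,:2]*1000-O)@U.T
    for nm,x0,x1,y0,y1,z0,z1 in(('board',-160,90,-115,105,.007,.06),('block',-70,70,-58,5,.0435,.06),('wedge',-140,-62,-20,40,.035,.05),('srail',-75,80,-15,60,.033,.0435)):
        m=(d>0)&(c[...,0]>x0)&(c[...,0]<x1)&(c[...,1]>y0)&(c[...,1]<y1)&(z>z0)&(z<z1)
        n,l,st,_=cv2.connectedComponentsWithStats(m.astype(np.uint8))
        if n<2:continue
        k=1+np.argmax(st[1:,4]);r=cv2.minAreaRect(c[l==k].astype(np.float32));h=cv2.approxPolyDP(cv2.convexHull(c[l==k].astype(np.float32)),3,True)[:,0]
        print(nm,st[k,4],np.round(r[0],2),np.round(r[1],1),round(r[2],2),'z',np.median(z[l==k]).round(4),h.round(1).tolist() if nm!='board' else '')
E
python3 blk.py w7 w19
```

```text
24.35 [ 0.5843 -0.115   0.1732] yaw x 98.19 f [-0.11  1.06 -1.65] 0.7978386304822307 [-0.3   0.13  1.64 -0.04  1.52 -0.44]
tilt [-0.1523  0.0028 -0.9883]
w7 bench -0.0006
board 24507 [-22.03  -5.  ] [175.3 215.9] 89.95 z 0.0127 
block 3783 [  0.59 -27.19] [ 45. 110.] 89.88 z 0.0467 [[54.79999923706055, -48.79999923706055], [54.70000076293945, -5.800000190734863], [-53.400001525878906, -5.199999809265137], [-52.599998474121094, -49.5]]
srail 2952 [ 9.77 20.23] [ 28.5 134.9] 81.46 z 0.0397 [[77.19999694824219, 16.899999618530273], [73.9000015258789, 24.600000381469727], [-52.099998474121094, 43.0], [-58.29999923706055, 17.799999237060547], [72.0999984741211, -3.299999952316284]]
w19 bench -0.0005
board 35148 [-21.82  -4.93] [175.7 216.4] 89.85 z 0.0386 
block 5650 [  1.13 -28.19] [ 45.1 110.4] 89.92 z 0.0467 [[55.0, -6.099999904632568], [-52.599998474121094, -6.099999904632568], [-53.70000076293945, -49.20000076293945], [54.900001525878906, -50.0]]
wedge 1703 [-91.38   9.6 ] [30.6 58.8] 89.79 z 0.0416 [[-62.099998474121094, -5.300000190734863], [-62.29999923706055, 17.0], [-120.69999694824219, 23.100000381469727], [-119.9000015258789, -4.599999904632568]]
srail 6172 [ 1.52 19.23] [153.2  49.3] 0.33 z 0.0402 [[78.0999984741211, 18.700000762939453], [71.5999984741211, 25.200000762939453], [-50.5, 43.599998474121094], [-75.0, 18.799999237060547], [-74.9000015258789, -5.199999809265137], [72.19999694824219, -3.299999952316284]]
```

```bash
python3 - <<'E'
from h import *
s=state();print(s['time'],s['tool_pos'],s['contact_force'],job_done())
E
```

```text
the job is handed in; nothing more can be done
24.4 [ 0.58419221 -0.11497331  0.17304044] [-0.4844384  -0.14876533 -0.19510593] None
```

The wedge is jammed in the cramp with the block locked, and I handed the job in at 24.4 s. I could not measure the clamping force directly. My estimate from rubber compression is about 8–16 N, above the 6 N needed and below the 26 N limit.

I laid the pale wedge thin end first in the gap, let go, and pushed its steel cap with the shut fingers until it jammed. The wedge first stalled at about 10 N. I backed off, looked, and pushed again in short steps up to 17 N along the wedge. I then withdrew and opened the gripper.

**Last checks, from wrist-camera depth in the cramp's frame:**
- **Wedge:** flat, top at z about 41.5 mm. Its thin end is at about x 12 mm, well past the required -10 mm.
- **Block:** centre at y about -28.2 mm, which is about 0.7 mm into the rubber and past the -27.2 mm required. It is parallel to the rail within about 0.1°, and flat.
- **Robot:** clear of everything, with wrist force near zero.

**What went less well:**
- The tool's tilt crept to about 0.1 rad under load, so the last push also leaned down with about 8 N.
- I did not view or measure the bystanders at the end. I had no contact with them during the moves.

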